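# Set the fired crucible on the balance pan

## Robot

A 6-joint arm with a two-finger parallel gripper is mounted at the origin on the work surface. World frame = base frame: x ahead of the robot, y to its left, z up, the work surface at z = 0. Lengths are in m, angles in rad, forces in N, time in s.
With the tool pointing down it reaches from about 0.275 to 0.725 m from the base axis. Payload 15.9 kg.
Tool frame: the origin (TCP) lies at the very end of the fingers, on their centre line; the grasp point (between the pads) lies 19 mm behind it; x points along the fingers, z is the direction in which the jaws open and shut, and the axes are right-handed (so a half turn about x gives the same grasp; the last joint's range is limited). The gripper opens to 85 mm and grips with 20 to 120 N. Pads are 22 mm wide; open, the fingers measure 114 mm over their backs; the gripper's body (76 mm by 85 mm) begins 54 mm behind the grasp point. The pads swing forward as they close: fully open they stand 13 mm farther back than shut.
Start: joints at [-1.216, 0.213, -0.034, 1.323, 0, 1.571], TCP at [0.174, -0.469, 0.231] pointing down, gripper open.
Joint ranges: [-2.98, 2.98], [-0.74, 1.72], [-1.14, 1.35], [-2.1, 2.04], [-1.57, 1.44], [-3.14, 3.14]. Speed limits (rad/s): [1.89, 1.89, 2.39, 2.57, 3.14, 3.14].

## Interface

Orientations are given as a rotation vector (axis times angle).
In Python, from workcell import * gives the robot as it stands. The module is installed in compiled form; this text tells all that it offers.
- The arm moves only by the tool step_arm, never from a script. Its arguments are lists of equal length, an entry for each row: "dp": the shift along the tool's x, y, z in mm, a list of three; "rot": the turn, a rotation vector about the tool's x, y, z in degrees, a list of three. A call has 1 to 12 rows; each row is the pose to reach, as a shift and turn from the pose commanded when the call began, along the tool's axes at that moment; what a row does not reach only later rows make up. A row lasts 1/8 s, in which the tool goes at most 62.5 mm and 10.7 degrees, less where a joint would pass 70% of its speed; a pose out of reach is approached as far as the arm can. A call with a gripper value outside its range is refused whole. "claw" is the opening in per cent of the stroke, from 0 (shut) to 100 (fully open), set as the call begins (left out, the last holds). The fingers move at their own pace and stop on an object; the grip force is fixed at half the most. Time passes only in rows, so rows that repeat a pose let the fingers close. It gives the time, the measured TCP pose, the force and the opening at its end, in the units of the state.
- state(): the state, without advancing time (a new reading comes with each control period).
- capture(name): name is "side" or "top"; returns a dict with "img" (384x512x3 uint8, blue, green, red), "range_z" (384x512 float32, m along the optical axis (not along the pixel's ray), 0 where there is no reading), "fx", "fy", "cx", "cy" (pixels), "R" (3x3) and "t" (3): a world point X has camera coordinates R X + t. Camera axes: x right, y down, z forward; pixel columns grow to the right and rows downward; lengths in m; the calibration is good to about 2 mm. A picture is of the moment at which its call begins.
- hand_in(): hands the job in, once; it reports no verdict.
Trained networks look in a picture, given as the dict that the camera call returned (one of the last four; its "shot" number tells which), for a name from the list of things; names that differ only in an ending like _2 or _b are one class to them, and where a whole thing is asked for, a point or a joint stands for the part that bears it (a point fixed in the world has none). Each returns a list of dicts, best first, with "confidence" (0 to 1); they miss things now and then, are a little off and sometimes report something else, mostly with a low value. They report only what shows in the picture. A call takes as long as a camera call.
- find_in(target, picture): "extent" ([left, top, right, bottom] in pixels, round what is visible of it).
- outline_of(target, picture): "pixels" (384x512 bool, what is visible of it) and "extent" ([left, top, right, bottom] in pixels, round what is visible of it).
The state is a dict: "time": time; "joint_pos": joint angles; "qvel": joint speeds; "joint_efforts": joint torques, N m; "tool_pos": TCP position; "ee_rot": TCP orientation; "contact_force": force on the tool from outside, world axes, zero at the start; "ft_torque": the same for the moment, N m; "gripper_width": finger opening in m.
Only numpy, scipy, OpenCV 4.12 (cv2) and the standard library are available. Lean on these libraries where they do the work, as an engineer would, in place of code of your own. Each camera call takes 0.05 s, during which the arm holds its last target.

## Task

Pick up the tall porcelain crucible from the fire-clay plate and set it upright in the middle of the balance's round pan, then let go. Its wall is thin and the pan is delicate: grip it with only a few newtons (about 5 N, never over 15 N), keep it upright, and set it down softly without pressing hard on the pan (never over 10 N) or dropping it. Leave the squat crucible and the dish where they stand.

Things in the scene. Friction and masses are not known exactly. Their poses are not given: they have to be found in the camera images.
- crucible_center (a point): the tall crucible: thin white porcelain cup, open top, outside diameter 44 mm, straight wall above a 6 mm bevelled foot, height 60 mm, about 60 g; cracks if a finger presses with over 15 N. Stands on a brown plate (130 x 340 x 15 mm) in a row with the two other vessels, about 105 mm apart, any order. Point on its axis, half-way up (30 mm above its underside); z axis up
- pan_center (a point): centre of the upper face of the balance's round flat steel pan, diameter 120 mm, no rim, 87 mm above the bench. The balance is a low light-grey housing 270 x 200 mm with a blank dark display; nothing on it is higher than the pan. The pan is sprung (1.5 N per mm) and gives up to 6 mm; over 10 N on it does damage. z axis up
- squat_center (a point): bystander: squat crucible, white porcelain, diameter 50 mm, height 34 mm, on the same plate; the point is on its axis, half-way up. z axis up
- dish_center (a point): bystander: shallow evaporating dish, white porcelain, flared, 84 mm across the rim, height 26 mm, on the same plate; the point is on its axis, half-way up; z up

How it is judged:
By the outcome, as a careful person would: the job done as asked, in the order asked, and still so for the second after the job is handed in, with the robot touching nothing.
It also fails if it takes over 42 s, if anything falls off the work surface, if the arm or the gripper's body presses on something with over 40 N, if the wrist force passes 120 N, or if a joint passes its speed limit or range.

## Working session

There is one attempt and no reset: what is moved stays moved. The work goes in short steps, Python scripts to look and compute and a tool call to move; the robot and the scene stay as the last step left them, time stands still between calls to the robot, and variables do not carry over. Pictures are saved under pics/ and viewed, and the job is handed in when it is done.

Besides the shell and the picture viewer there is one more tool, called after "Emit:" in YAML: its name, and indented under it one key for each argument. step_arm: Moves the arm, as the interface text tells. Its arguments: {"type":"object","properties":{"dp":{"type":"array","items":{"type":"array","items":{"type":"number"}}},"rot":{"type":"array","items":{"type":"array","items":{"type":"number"}}},"claw":{"type":"number"}},"required":["dp","rot"]}

```bash
mkdir -p pics; ls
cat > h.py <<'E'
from workcell import *
import numpy as np, cv2
def world(c,u,v,z):
    p=np.array([(u-c['cx'])/c['fx']*z,(v-c['cy'])/c['fy']*z,z]).T if np.ndim(u) else np.array([(u-c['cx'])/c['fx']*z,(v-c['cy'])/c['fy']*z,z])
    return (p-c['t'])@c['R']
def cloud(c,m):
    v,u=np.nonzero(m&(c['range_z']>0)); return world(c,u,v,c['range_z'][v,u])
E
python3 - <<'E'
from h import *
print(state())
for n in ("top","side"):
    c=capture(n); cv2.imwrite(f"pics/{n}0.png",c['img'])
    print(n,c['fx'],c['cx'],c['cy'],'campos',-c['R'].T@c['t'],c['R'].round(3).tolist())
    for t in ("crucible_center","pan_center","squat_center","dish_center"):
        for o in outline_of(t,c)[:3]:
            P=cloud(c,o['pixels']); 
            if len(P): print(t,round(o['confidence'],2),np.round(o['extent']),len(P),'med',np.median(P,0).round(4),'lo',np.percentile(P,2,0).round(4),'hi',np.percentile(P,98,0).round(4))
E
```

```text
pics
{'time': 0.0, 'joint_pos': array([-1.21602499e+00,  2.13404628e-01, -3.50702021e-02,  1.32347207e+00,
       -7.48816649e-06,  1.57080014e+00]), 'qvel': array([-0.00109391, -0.00074922,  0.00220359,  0.00102383,  0.00137007,
       -0.00235549]), 'joint_efforts': array([ 4.43708355e-03, -6.86176872e+01,  4.87106502e+01,  1.75781117e-02,
        1.54475297e-04, -4.92428319e-05]), 'tool_pos': array([ 0.17356944, -0.4685498 ,  0.23078752]), 'ee_rot': array([ 0.94468353,  1.35737831, -0.94360738]), 'contact_force': array([ 0.37790258, -0.5269855 ,  0.09070764]), 'ft_torque': array([-0.0388887 , -0.00424723,  0.00049027]), 'gripper_width': 0.08539027546564779}
top 361.10820182315234 257.6146991157968 184.93989736536275 campos [ 0.40593093 -0.00366467  0.95471258] [[0.01, -1.0, -0.003], [-0.987, -0.01, -0.163], [0.163, 0.005, -0.987]]
crucible_center 0.63 [127. 185. 150. 204.] 314 med [0.5313 0.3116 0.0482] lo [0.5092 0.2841 0.0171] hi [0.5489 0.3251 0.0764]
pan_center 0.76 [332. 145. 382. 192.] 1823 med [ 0.5919 -0.2437  0.0866] lo [ 0.5393 -0.2964  0.0833] hi [ 0.647  -0.1892  0.089
[... 227 characters left out ...]
.5957 0.1389 0.0421]
side 415.85084943163895 253.7934309393333 185.00462541562695 campos [0.48324745 0.77048367 0.87887178] [[-0.995, -0.096, 0.002], [-0.068, 0.695, -0.716], [0.068, -0.712, -0.698]]
crucible_center 0.91 [242. 291. 264. 324.] 499 med [0.5303 0.3093 0.0514] lo [0.5101 0.2876 0.0172] hi [0.5509 0.3293 0.0742]
pan_center 0.95 [229. 132. 275. 155.] 773 med [ 0.5941 -0.2369  0.0845] lo [ 0.5412 -0.2946  0.0772] hi [ 0.6478 -0.1853  0.0878]
squat_center 0.62 [243. 262. 264. 286.] 442 med [0.5381 0.1977 0.03  ] lo [0.5142 0.1624 0.0119] hi [0.5611 0.2304 0.0481]
dish_center 0.86 [232. 226. 265. 249.] 654 med [0.5611 0.0932 0.0235] lo [0.5237 0.0656 0.0144] hi [0.5971 0.1419 0.0401]
```

Run:
```python
import cv2
a=cv2.imread('pics/top0.png');b=cv2.imread('pics/side0.png')
cv2.imwrite('pics/c0.png',cv2.vconcat([cv2.resize(a,(750,562))]))
cv2.imwrite('pics/c1.png',cv2.resize(b,(750,562)))
```

```text
(no output)
```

View pics/c0.png

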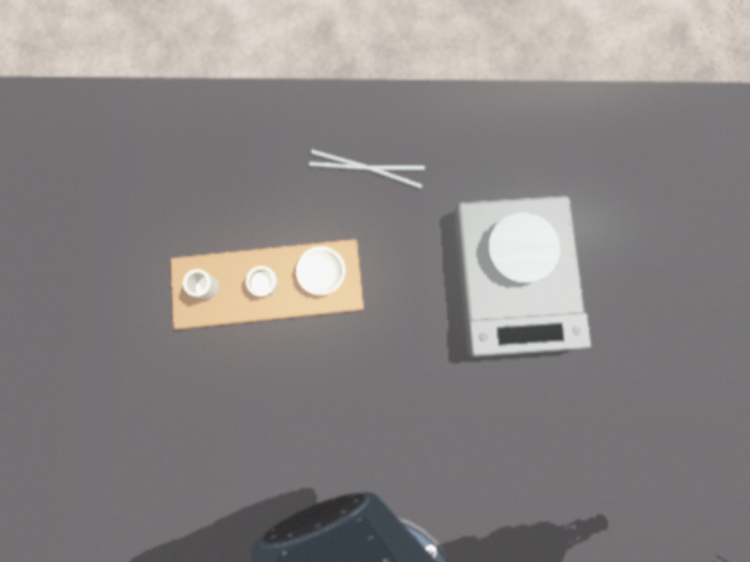

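View pics/c1.png

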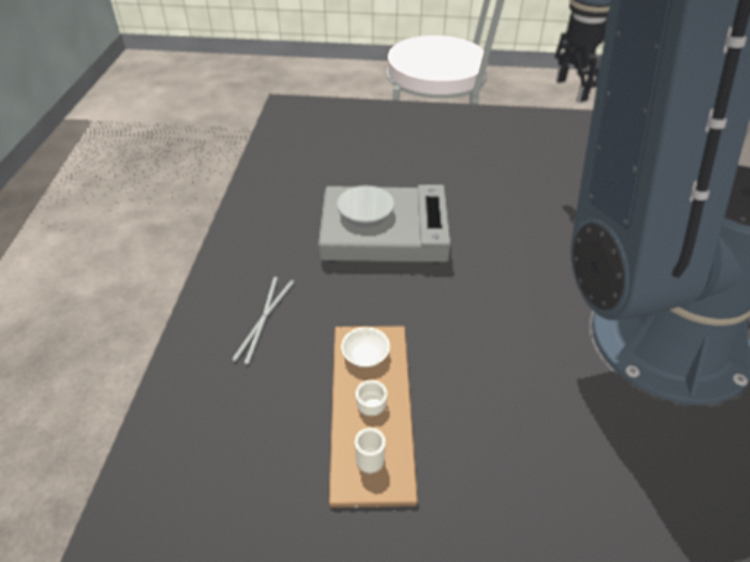

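```bash
cat >> h.py <<'E'
from scipy.spatial.transform import Rotation as Ro
from scipy.optimize import least_squares
def rel(pos,Rt,p0=None,R0=None):
    s=state(); p0=s['tool_pos'] if p0 is None else p0; R0=Ro.from_rotvec(s['ee_rot']) if R0 is None else R0
    return R0.inv().apply(np.array(pos)-p0)*1000, np.degrees((R0.inv()*Rt).as_rotvec())
def down(yaw): # jaw axis z at yaw (deg) in world, x down
    z=np.array([np.cos(np.radians(yaw)),np.sin(np.radians(yaw)),0]);x=np.array([0,0,-1.]);y=np.cross(z,x)
    return Ro.from_matrix(np.array([x,y,z]).T)
def circ(P,r):
    f=lambda q:np.hypot(P[:,0]-q[0],P[:,1]-q[1])-r
    return least_squares(f,P[:,:2].mean(0),loss='soft_l1',f_scale=.002)
E
python3 - <<'E'
from h import *
s=state();R0=Ro.from_rotvec(s['ee_rot']);print(R0.as_matrix().round(3).tolist())
for n in ("top","side"):
    c=capture(n)
    for t,r,lo,hi in (("crucible_center",.022,.03,.08),("squat_center",.025,.02,.055)):
        o=outline_of(t,c)[0]; m=cv2.erode(o['pixels'].astype(np.uint8),np.ones((1,1)))>0
        P=cloud(c,m);
        Q=P[(P[:,2]>lo)&(P[:,2]<hi)]; q=circ(Q,r); print(n,t,len(Q),q.x.round(4),'rms',np.sqrt(np.mean(q.fun**2)).round(4))
        T=P[P[:,2]>np.percentile(P[:,2],98)-.004]; print('  rim mean',T.mean(0).round(4),'box mid',((np.percentile(P,1,0)+np.percentile(P,99,0))/2).round(4))
    o=outline_of("pan_center",c)[0]; P=cloud(c,o['pixels']); P=P[P[:,2]>.082]
    v,u=np.nonzero(o['pixels']); cs=max(cv2.findContours(o['pixels'].astype(np.uint8),0,cv2.CHAIN_APPROX_NONE)[0],key=len)[:,0,:]
    C=-c['R'].T@c['t']; d=np.c_[(cs[:,0]-c['cx'])/c['fx'],(cs[:,1]-c['cy'])/c['fy'],np.ones(len(cs))]@c['R']
    W=C+d*((.087-C[2])/d[:,2])[:,None]; q=circ(W,.06); print(n,'pan mean',P.mean(0).round(4),'contour fit',q.x.round(4),np.sqrt(np.mean(q.fun**2)).round(4))
for yaw in (0,180,90,-90): print(yaw,np.round(rel([.53,.307,.2],down(yaw)),1).tolist())
E
```

```text
[[0.0, 0.938, 0.347], [0.0, 0.347, -0.938], [-1.0, 0.0, -0.0]]
top crucible_center 254 [0.5295 0.3044] rms 0.0019
  rim mean [0.53   0.3049 0.0746] box mid [0.5296 0.3043 0.0467]
top squat_center 190 [0.5361 0.2024] rms 0.0055
  rim mean [0.5355 0.2012 0.049 ] box mid [0.5376 0.2031 0.0334]
top pan mean [ 0.5932 -0.2434  0.0867] contour fit [ 0.5946 -0.2425] 0.0012
side crucible_center 409 [0.5306 0.3084] rms 0.0019
  rim mean [0.53   0.3112 0.0732] box mid [0.531  0.3083 0.0458]
side squat_center 312 [0.5384 0.2069] rms 0.0027
  rim mean [0.5376 0.2065 0.0469] box mid [0.5403 0.2063 0.0309]
side pan mean [ 0.5938 -0.2388  0.0847] contour fit [ 0.5924 -0.2356] 0.002
0 [[31.3, 603.7, -603.8], [-69.7, 0.0, 0.0]]
180 [[31.3, 603.7, -603.8], [110.3, 0.0, -0.0]]
90 [[31.3, 603.7, -603.8], [-159.7, 0.0, 0.0]]
-90 [[31.3, 603.7, -603.8], [20.3, 0.0, -0.0]]
```

Emit:
step_arm:
  dp:
    - [0,40,-40]
    - [0,85,-85]
    - [0,125,-125]
    - [0,165,-165]
    - [0,205,-205]
    - [0,245,-245]
    - [0,285,-285]
    - [0,325,-325]
    - [0,365,-365]
    - [0,405,-405]
    - [0,445,-445]
    - [0,485,-485]
  rot:
    - [-7,0,0]
    - [-14,0,0]
    - [-21,0,0]
    - [-28,0,0]
    - [-35,0,0]
    - [-42,0,0]
    - [-49,0,0]
    - [-56,0,0]
    - [-63,0,0]
    - [-69.7,0,0]
    - [-69.7,0,0]
    - [-69.7,0,0]
  claw: 60

```text
time: 2.4
tool_pos: [0.4605, 0.1565, 0.2314]
ee_rot: [-0.001, 1.57, 0.001]
contact_force: [1.9, -0.6, 0.3]
gripper_width: 0.0513
```

Run:
```python
from h import *
s=state();print(s['time'],s['tool_pos'],s['gripper_width'],s['joint_pos'].round(3),s['contact_force']);print(np.round(rel([.53,.3065,.2],down(0)),2).tolist())
```

```text
2.4 [0.46048752 0.15645741 0.23140222] 0.051300103849153636 [ 0.328  0.184 -0.07   1.316 -0.     1.897] [ 1.94212906 -0.64395208  0.30130446]
[[31.44, 149.98, 69.64], [0.05, 0.03, -0.0]]
```

Emit:
step_arm:
  dp:
    - [6,30,14]
    - [12,60,28]
    - [18,90,42]
    - [24,120,56]
    - [31,150,69.6]
    - [31,150,69.6]
    - [31,150,69.6]
  rot:
    - [0,0,0]
    - [0,0,0]
    - [0,0,0]
    - [0,0,0]
    - [0,0,0]
    - [0,0,0]
    - [0,0,0]
  claw: 50

```text
time: 3.28
tool_pos: [0.5294, 0.3042, 0.2002]
ee_rot: [-0.001, 1.571, 0.0]
contact_force: [-0.4, 0.2, 0.1]
gripper_width: 0.0426
```

Emit:
step_arm:
  dp:
    - [20,0,0]
    - [40,0,0]
  rot:
    - [0,0,0]
    - [0,0,0]
  claw: 75

```text
time: 3.52
tool_pos: [0.5296, 0.3037, 0.1606]
ee_rot: [0.001, 1.57, 0.0]
contact_force: [0.2, -0.7, -0.3]
gripper_width: 0.0637
```

Emit:
step_arm:
  dp:
    - [0,0,0]
    - [0,0,0]
    - [0,0,0]
  rot:
    - [0,0,0]
    - [0,0,0]
    - [0,0,0]

```text
time: 3.9
tool_pos: [0.5299, 0.3045, 0.1614]
ee_rot: [0.0, 1.569, 0.001]
contact_force: [0.2, 0.6, 0.4]
gripper_width: 0.0639
```

Run:
```python
from h import *
s=state();print(s['time'],s['tool_pos'],s['gripper_width'],s['contact_force'])
for n in ("top","side"):
    c=capture(n); cv2.imwrite(f"pics/{n}1.png",c['img'])
    i=c['img'][130:250,70:230] if n=="top" else c['img'][200:350,150:350]
    cv2.imwrite(f"pics/{n}1c.png",cv2.resize(i,(800,600)))
    o=outline_of("crucible_center",c)
    if o:
        P=cloud(c,o[0]['pixels']); Q=P[(P[:,2]>.03)&(P[:,2]<.08)]; print(n,o[0]['confidence'],len(Q), circ(Q,.022).x if len(Q)>20 else 0)
print(np.round(rel([.53,.3065,.031],down(0)),2).tolist())
```

```text
3.9 [0.52993564 0.30452872 0.1614091 ] 0.06387005103843191 [0.188346   0.5615616  0.36697649]
top 0.88 253 [0.52944923 0.30446985]
side 0.61 427 [0.53049085 0.30835699]
[[129.64, 1.94, 0.31], [0.03, 0.02, -0.01]]
```

View pics/side1c.png

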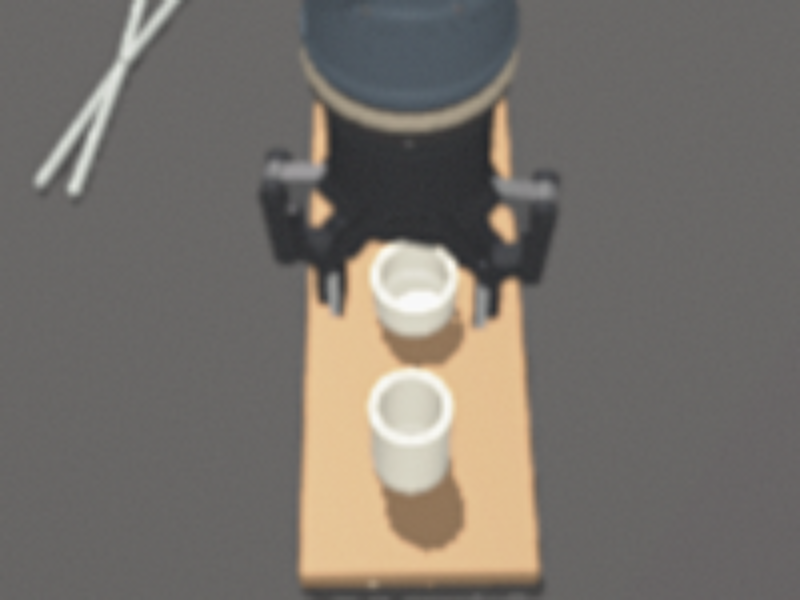

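View pics/top1c.png

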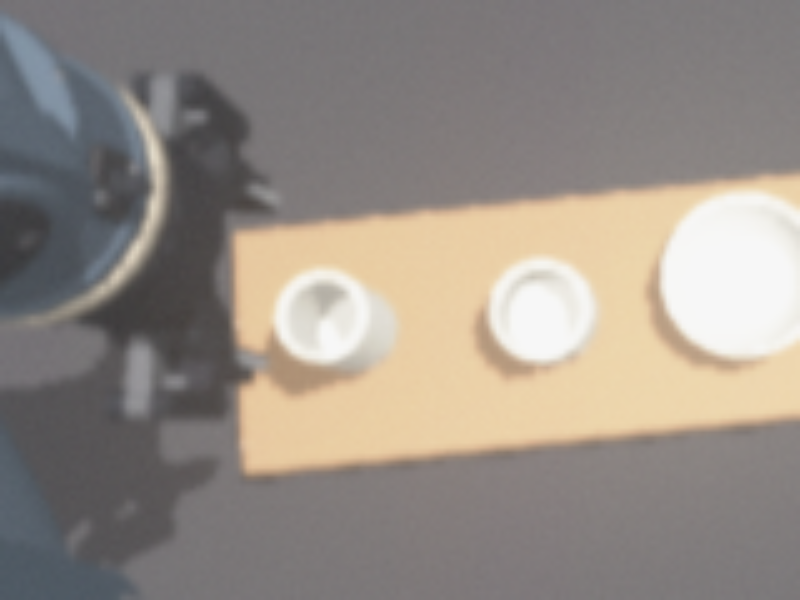

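Emit:
step_arm:
  dp:
    - [25,2,0.3]
    - [50,2,0.3]
    - [75,2,0.3]
    - [95,2,0.3]
    - [110,2,0.3]
    - [120,2,0.3]
    - [125,2,0.3]
    - [128,2,0.3]
    - [128,2,0.3]
  rot:
    - [0,0,0]
    - [0,0,0]
    - [0,0,0]
    - [0,0,0]
    - [0,0,0]
    - [0,0,0]
    - [0,0,0]
    - [0,0,0]
    - [0,0,0]

```text
time: 5.22
tool_pos: [0.53, 0.3065, 0.0325]
ee_rot: [-0.0, 1.57, 0.001]
contact_force: [-0.8, -0.9, -0.1]
gripper_width: 0.0643
```

Run:
```python
from h import *
s=state();print(s['time'],s['tool_pos'],s['gripper_width'],s['contact_force'])
for n in ("top","side"):
    c=capture(n); 
    i=c['img'][145:235,90:210] if n=="top" else c['img'][250:340,193:313]
    cv2.imwrite(f"pics/{n}2c.png",cv2.resize(i,(800,600),interpolation=cv2.INTER_CUBIC))
```

```text
5.225 [0.52996635 0.30654365 0.03253736] 0.06427007515932436 [-0.81330062 -0.90163056 -0.14308654]
```

View pics/side2c.png

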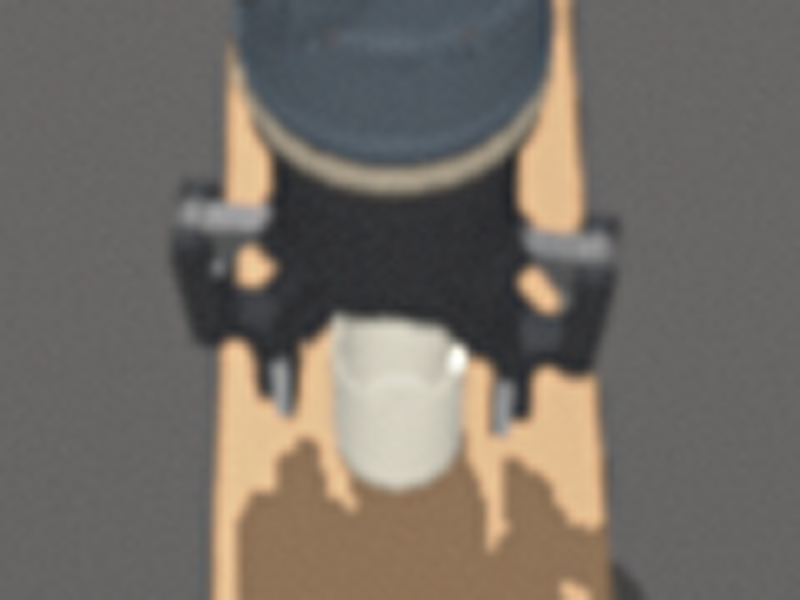

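View pics/top2c.png

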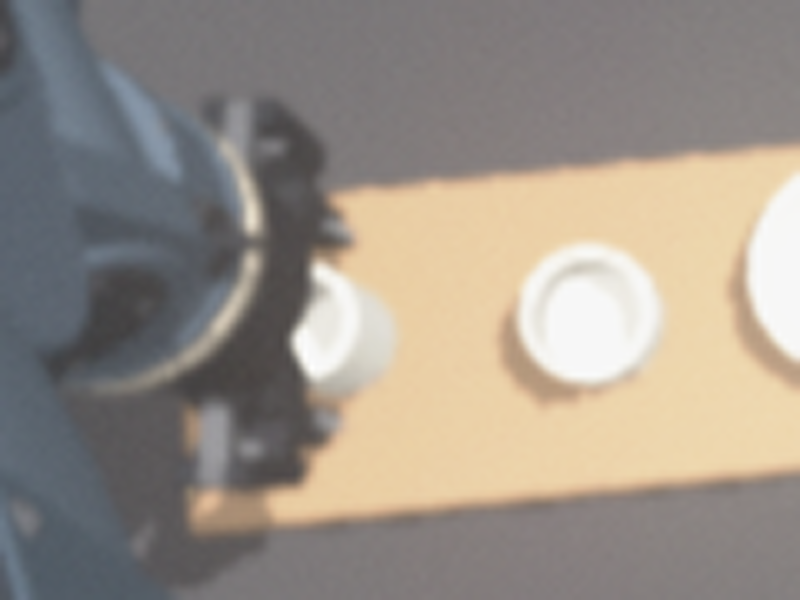

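Emit:
step_arm:
  dp:
    - [0,0,0]
    - [0,0,0]
    - [0,0,0]
  rot:
    - [0,0,0]
    - [0,0,0]
    - [0,0,0]
  claw: 54

```text
time: 5.7
tool_pos: [0.5299, 0.3065, 0.0324]
ee_rot: [-0.0, 1.571, 0.0]
contact_force: [-0.5, -0.9, 1.0]
gripper_width: 0.0463
```

Emit:
step_arm:
  dp:
    - [0,0,0]
    - [0,0,0]
  rot:
    - [0,0,0]
    - [0,0,0]
  claw: 52

```text
time: 5.95
tool_pos: [0.5298, 0.3065, 0.0323]
ee_rot: [-0.0, 1.571, 0.0]
contact_force: [-1.2, 0.6, 0.1]
gripper_width: 0.0446
```

Emit:
step_arm:
  dp:
    - [0,0,0]
    - [0,0,0]
  rot:
    - [0,0,0]
    - [0,0,0]
  claw: 51.3

```text
time: 6.2
tool_pos: [0.5298, 0.3065, 0.0324]
ee_rot: [-0.0, 1.571, 0.0]
contact_force: [-0.7, 0.5, 2.2]
gripper_width: 0.044
```

Run:
```python
from h import *
import time
w=[]
for k in range(6):
    c=capture("side"); s=state(); w.append([s['gripper_width']*1000,*s['contact_force']])
print(s['time'],np.round(w,2))
i=c['img'][250:340,193:313]
cv2.imwrite(f"pics/side3c.png",cv2.resize(i,(800,600),interpolation=cv2.INTER_CUBIC))
```

```text
6.5 [[43.94 -0.46 -0.13  0.79]
 [44.33 -2.04 -0.76  1.14]
 [44.03 -0.62 -0.53  1.47]
 [44.05 -1.35  0.1   0.86]
 [43.94 -1.85  1.03  2.23]
 [44.05 -1.07  0.16  1.78]]
```

View pics/side3c.png

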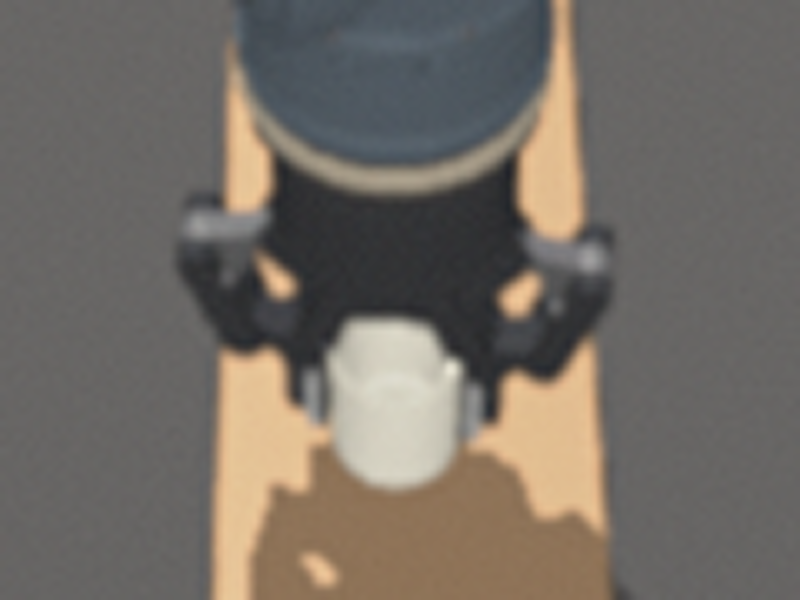

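Emit:
step_arm:
  dp:
    - [-1.5,0,0]
    - [-3,0,0]
    - [-5,0,0]
    - [-7,0,0]
    - [-8,0,0]
    - [-8,0,0]
  rot:
    - [0,0,0]
    - [0,0,0]
    - [0,0,0]
    - [0,0,0]
    - [0,0,0]
    - [0,0,0]

```text
time: 7.25
tool_pos: [0.5299, 0.3065, 0.0404]
ee_rot: [-0.0, 1.571, 0.0]
contact_force: [0.0, -0.4, -0.8]
gripper_width: 0.0435
```

Run:
```python
from h import *
w=[]
for k in range(5):
    c=capture("side"); s=state(); w.append([s['gripper_width']*1000,*s['contact_force']])
print(s['time'],s['tool_pos'],np.round(w,2).tolist())
i=c['img'][250:340,193:313]
cv2.imwrite(f"pics/side4c.png",cv2.resize(i,(800,600),interpolation=cv2.INTER_CUBIC))
```

```text
7.5 [0.52975333 0.30645058 0.04021461] [[43.87, 0.6, 0.21, -1.22], [44.07, -0.3, 0.2, -0.22], [44.18, -0.39, 0.09, -0.95], [44.03, -0.13, 0.55, -1.15], [43.73, 0.41, 0.2, -1.12]]
```

View pics/side4c.png

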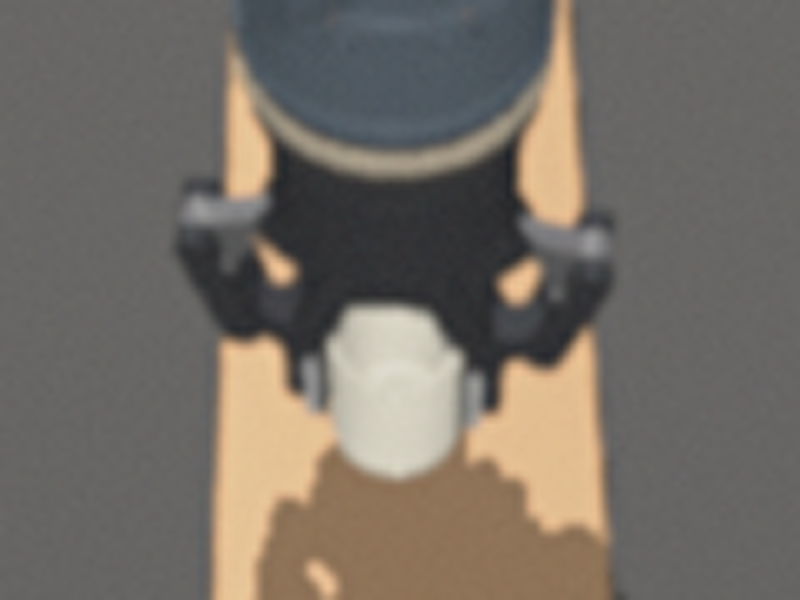

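Emit:
step_arm:
  dp:
    - [-2,0,0]
    - [-7,0,0]
    - [-15,0,0]
    - [-26,0,0]
    - [-39,0,0]
    - [-53,-2,0]
    - [-67,-6,1]
    - [-80,-12,2]
    - [-91,-21,3]
    - [-100,-33,4]
    - [-106,-48,6]
    - [-110,-66,8]
  rot:
    - [0,0,0]
    - [0,0,0]
    - [0,0,0]
    - [0,0,0]
    - [0,0,0]
    - [0,0,0]
    - [0,0,0]
    - [0,0,0]
    - [0,0,0]
    - [0,0,0]
    - [0,0,0]
    - [0,0,0]

```text
time: 9.0
tool_pos: [0.538, 0.2392, 0.1505]
ee_rot: [-0.0, 1.571, 0.0]
contact_force: [-0.3, -0.6, -1.0]
gripper_width: 0.0439
```

Emit:
step_arm:
  dp:
    - [0,-20,2]
    - [0,-42,5]
    - [0,-65,8]
    - [0,-89,11]
    - [0,-113,14]
    - [0,-137,17]
    - [0,-161,20]
    - [0,-185,23]
    - [0,-209,26]
    - [0,-233,29]
    - [0,-257,32]
    - [0,-281,35]
  rot:
    - [0,0,0]
    - [0,0,0]
    - [0,0,0]
    - [0,0,0]
    - [0,0,0]
    - [0,0,0]
    - [0,0,0]
    - [0,0,0]
    - [0,0,0]
    - [0,0,0]
    - [0,0,0]
    - [0,0,0]

```text
time: 10.5
tool_pos: [0.5726, -0.0423, 0.15]
ee_rot: [-0.0, 1.571, 0.0]
contact_force: [-0.3, 0.3, -0.0]
gripper_width: 0.0437
```

Emit:
step_arm:
  dp:
    - [0,-24,3]
    - [0,-47,6]
    - [0,-69,9]
    - [0,-91,11]
    - [0,-112,13]
    - [0,-132,15]
    - [0,-150,17]
    - [0,-166,18]
    - [0,-179,19]
    - [0,-189,20]
    - [0,-196,20]
    - [0,-199,20]
  rot:
    - [0,0,0]
    - [0,0,0]
    - [0,0,0]
    - [0,0,0]
    - [0,0,0]
    - [0,0,0]
    - [0,0,0]
    - [0,0,0]
    - [0,0,0]
    - [0,0,0]
    - [0,0,0]
    - [0,0,0]

```text
time: 12.0
tool_pos: [0.5931, -0.2397, 0.1503]
ee_rot: [-0.0, 1.571, 0.0]
contact_force: [0.2, 0.5, -0.8]
gripper_width: 0.0439
```

Run:
```python
from h import *
w=[]
for n in ("top","side"):
    c=capture(n); s=state(); w.append([s['gripper_width']*1000,*s['contact_force']])
    i=c['img'][110:230,290:450] if n=="top" else c['img'][80:200,170:330]
    cv2.imwrite(f"pics/{n}5c.png",cv2.resize(i,(800,600),interpolation=cv2.INTER_CUBIC))
    for o in outline_of("crucible_center",c)[:2]:
        P=cloud(c,o['pixels']);Q=P[P[:,2]>.125+.01]
        print(n,o['confidence'],np.round(o['extent']),np.percentile(P,[2,98],0).round(4).tolist(), circ(Q,.022).x if len(Q)>20 else 0)
    for o in outline_of("pan_center",c)[:1]:
        P=cloud(c,o['pixels']); print('pan',np.percentile(P,[2,98],0).round(4).tolist())
print(s['time'],s['tool_pos'],s['ee_rot'],np.round(w,2).tolist())
```

```text
top 0.67 [354. 151. 368. 170.] [[0.5752, -0.2485, 0.1349], [0.6125, -0.2184, 0.1935]] [ 0.59022042 -0.24159604]
pan [[0.5369, -0.271, 0.0815], [0.6473, -0.1882, 0.0899]]
side 0.56 [244. 104. 256. 131.] [[0.575, -0.2585, 0.1401], [0.6131, -0.215, 0.1911]] [ 0.59465077 -0.23800557]
pan [[0.5422, -0.2871, 0.0808], [0.6465, -0.1863, 0.0878]]
12.2 [ 0.59311626 -0.23920974  0.15033949] [-5.52359440e-04  1.57077883e+00  6.68899778e-04] [[44.17, -0.26, -0.31, -0.29], [43.78, 0.95, -0.36, -0.21]]
```

View pics/side5c.png

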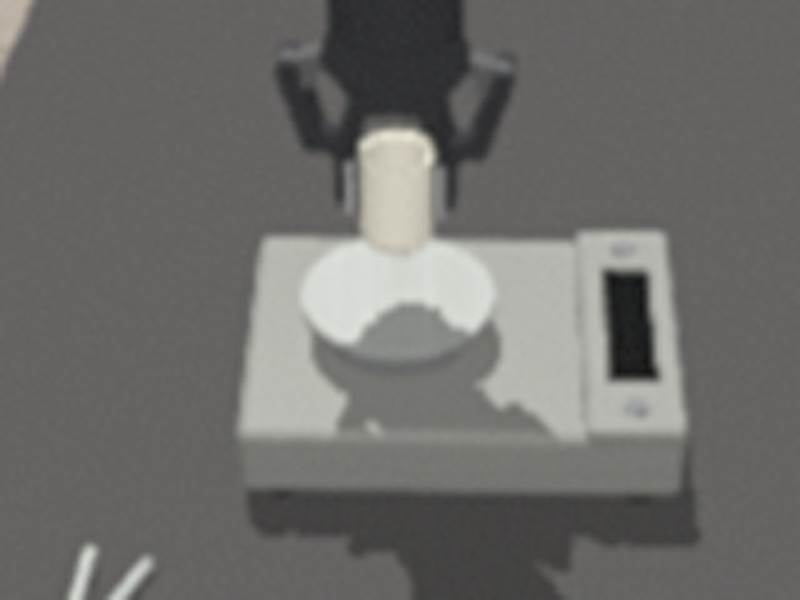

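View pics/top5c.png

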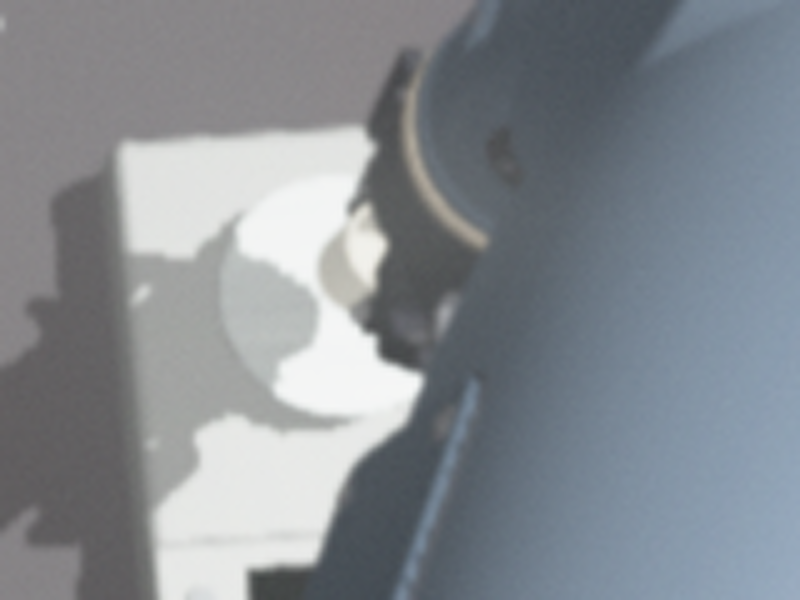

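Emit:
step_arm:
  dp:
    - [2,0,0]
    - [6,0,0]
    - [12,0,0]
    - [19,0,0]
    - [26,0,0]
    - [32,0,0]
    - [36,0,0]
    - [39,0,0]
    - [40,0,0]
    - [40,0,0]
  rot:
    - [0,0,0]
    - [0,0,0]
    - [0,0,0]
    - [0,0,0]
    - [0,0,0]
    - [0,0,0]
    - [0,0,0]
    - [0,0,0]
    - [0,0,0]
    - [0,0,0]

```text
time: 13.55
tool_pos: [0.5931, -0.2395, 0.1104]
ee_rot: [-0.0, 1.571, 0.0]
contact_force: [-0.3, -0.2, 0.3]
gripper_width: 0.0438
```

Run:
```python
from h import *
w=[]
for k in range(6):
    c=capture("side"); s=state(); w.append([s['gripper_width']*1000,*s['contact_force']])
i=c['img'][95:170,200:300]
cv2.imwrite(f"pics/side6c.png",cv2.resize(i,(800,600),interpolation=cv2.INTER_CUBIC))
for o in outline_of("crucible_center",c)[:1]:
    P=cloud(c,o['pixels']);print(np.round(o['extent']),np.percentile(P,[2,98],0).round(4).tolist())
    
print(s['time'],s['tool_pos'],np.round(np.mean(w,0),2).tolist())
```

```text
[244. 117. 260. 143.] [[0.5718, -0.2599, 0.0951], [0.6138, -0.2151, 0.1512]]
13.85 [ 0.59312981 -0.2395248   0.11039994] [43.84, -0.14, -0.03, -0.59]
```

View pics/side6c.png

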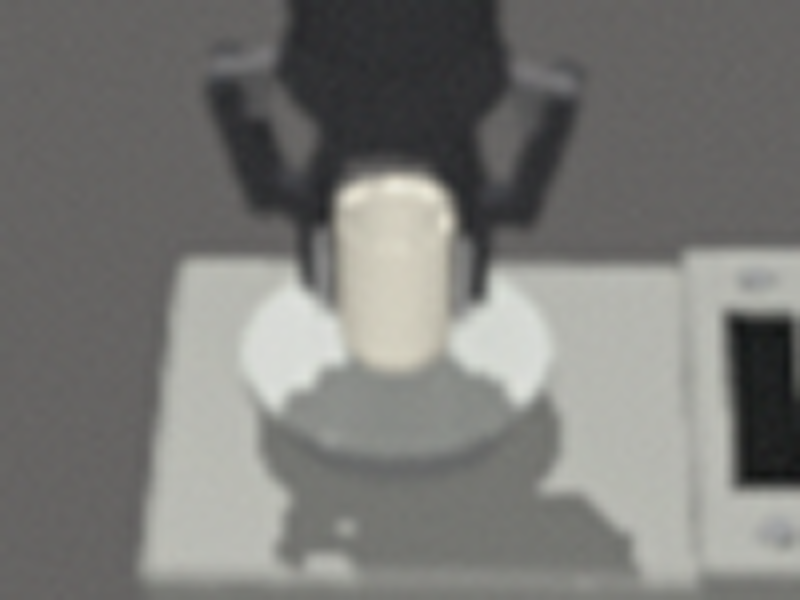

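Emit:
step_arm:
  dp:
    - [1,0,0]
    - [2,0,0]
    - [3,0,0]
    - [3.8,0,0]
    - [4.4,0,0]
    - [5,0,0]
    - [5,0,0]
  rot:
    - [0,0,0]
    - [0,0,0]
    - [0,0,0]
    - [0,0,0]
    - [0,0,0]
    - [0,0,0]
    - [0,0,0]

```text
time: 14.78
tool_pos: [0.5931, -0.2395, 0.1053]
ee_rot: [-0.0, 1.571, 0.0]
contact_force: [-0.5, 0.3, -0.4]
gripper_width: 0.0438
```

```bash
cat > f.py <<'E'
from h import *
w=[]
for k in range(8):
    c=capture("side"); s=state(); w.append([s['gripper_width']*1000,*s['contact_force']])
print(s['time'],s['tool_pos'],np.round(np.mean(w,0),2).tolist())
E
python3 f.py
```

```text
15.175 [ 0.59309732 -0.23949453  0.10531364] [43.89, 0.34, -0.1, -0.68]
```

Emit:
step_arm:
  dp:
    - [0.5,0,0]
    - [1,0,0]
    - [1,0,0]
  rot:
    - [0,0,0]
    - [0,0,0]
    - [0,0,0]

```text
time: 15.55
tool_pos: [0.5931, -0.2395, 0.1043]
ee_rot: [-0.0, 1.571, 0.0]
contact_force: [-0.0, 0.4, -1.3]
gripper_width: 0.0438
```

```bash
python3 f.py
```

```text
15.95 [ 0.5930852  -0.23949325  0.10431567] [43.82, -0.01, 0.27, -0.64]
```

Emit:
step_arm:
  dp:
    - [0.5,0,0]
    - [1,0,0]
    - [1,0,0]
  rot:
    - [0,0,0]
    - [0,0,0]
    - [0,0,0]

```text
time: 16.32
tool_pos: [0.5931, -0.2395, 0.1034]
ee_rot: [-0.0, 1.571, 0.0]
contact_force: [0.1, 0.4, 1.0]
gripper_width: 0.0438
```

```bash
python3 f.py
```

```text
16.725 [ 0.59312797 -0.23953733  0.10334875] [43.98, -0.29, 0.19, 1.04]
```

Emit:
step_arm:
  dp:
    - [-0.3,0,0]
    - [-0.5,0,0]
    - [-0.5,0,0]
  rot:
    - [0,0,0]
    - [0,0,0]
    - [0,0,0]

```text
time: 17.1
tool_pos: [0.5931, -0.2395, 0.1038]
ee_rot: [-0.0, 1.571, 0.0]
contact_force: [0.8, 0.2, -0.2]
gripper_width: 0.0436
```

```bash
python3 f.py
```

```text
17.5 [ 0.59311255 -0.2395086   0.10382072] [43.74, -0.25, 0.24, 0.1]
```

Emit:
step_arm:
  dp:
    - [0,0,0]
    - [0,0,0]
    - [0,0,0]
  rot:
    - [0,0,0]
    - [0,0,0]
    - [0,0,0]
  claw: 52.2

```text
time: 17.88
tool_pos: [0.5931, -0.2395, 0.1038]
ee_rot: [-0.0, 1.571, 0.0]
contact_force: [-0.4, 0.2, -0.5]
gripper_width: 0.0445
```

Emit:
step_arm:
  dp:
    - [0,0,0]
    - [0,0,0]
    - [0,0,0]
  rot:
    - [0,0,0]
    - [0,0,0]
    - [0,0,0]
  claw: 55

```text
time: 18.25
tool_pos: [0.5931, -0.2395, 0.1038]
ee_rot: [-0.0, 1.571, 0.0]
contact_force: [-0.4, 0.3, 0.7]
gripper_width: 0.047
```

Emit:
step_arm:
  dp:
    - [0,0,0]
    - [0,0,0]
    - [0,0,0]
    - [0,0,0]
  rot:
    - [0,0,0]
    - [0,0,0]
    - [0,0,0]
    - [0,0,0]
  claw: 75

```text
time: 18.75
tool_pos: [0.5931, -0.2395, 0.1038]
ee_rot: [-0.0, 1.571, 0.0]
contact_force: [0.2, -0.6, 0.2]
gripper_width: 0.0638
```

```bash
python3 f.py
python3 - <<'E'
from h import *
c=capture("side");i=c['img'][95:170,200:300]
cv2.imwrite(f"pics/side7c.png",cv2.resize(i,(800,600),interpolation=cv2.INTER_CUBIC))
E
```

```text
19.15 [ 0.59310271 -0.23948817  0.10379731] [64.05, 0.17, -0.09, 0.13]
```

View pics/side7c.png

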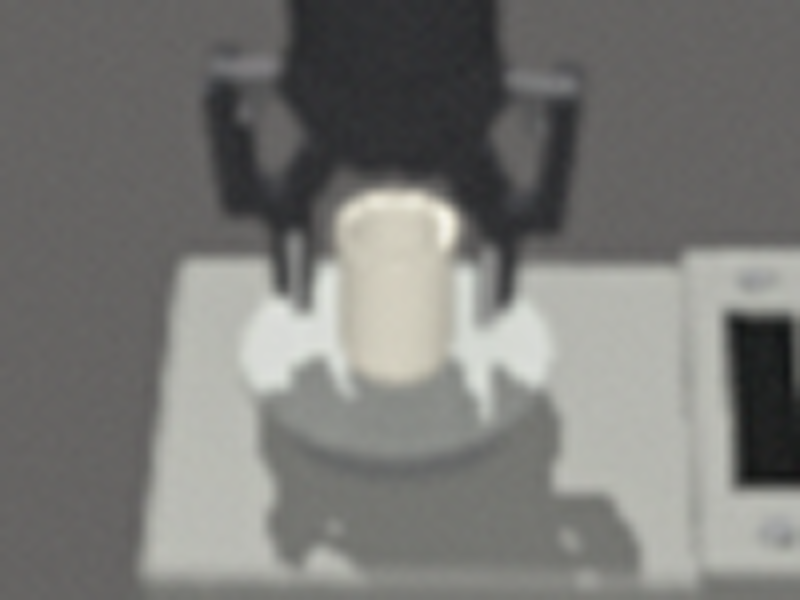

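Emit:
step_arm:
  dp:
    - [-2,0,0]
    - [-8,0,0]
    - [-18,0,0]
    - [-32,0,0]
    - [-50,0,0]
    - [-70,0,0]
    - [-90,0,0]
    - [-110,0,0]
    - [-125,20,-30]
    - [-130,50,-70]
    - [-130,90,-120]
    - [-130,120,-160]
  rot:
    - [0,0,0]
    - [0,0,0]
    - [0,0,0]
    - [0,0,0]
    - [0,0,0]
    - [0,0,0]
    - [0,0,0]
    - [0,0,0]
    - [0,0,0]
    - [0,0,0]
    - [0,0,0]
    - [0,0,0]

```text
time: 20.7
tool_pos: [0.4314, -0.1185, 0.2348]
ee_rot: [-0.001, 1.569, 0.0]
contact_force: [-0.2, 0.3, 1.3]
gripper_width: 0.064
```

Emit:
step_arm:
  dp:
    - [0,20,-10]
    - [0,30,-10]
    - [0,30,-10]
    - [0,30,-10]
  rot:
    - [0,0,0]
    - [0,0,0]
    - [0,0,0]
    - [0,0,0]

```text
time: 21.2
tool_pos: [0.4236, -0.0901, 0.2338]
ee_rot: [-0.0, 1.571, 0.0]
contact_force: [-0.9, -1.0, 0.2]
gripper_width: 0.0639
```

Run:
```python
from h import *
for n in ("top","side"):
    c=capture(n); cv2.imwrite(f"pics/{n}8.png",cv2.resize(c['img'],(750,562)))
    for t,r in (("crucible_center",.022),("squat_center",.025)):
        for o in outline_of(t,c)[:1]:
            P=cloud(c,o['pixels']); Q=P[P[:,2]>(.1 if r==.022 else .02)]; print(n,t,o['confidence'],np.percentile(P,[2,98],0).round(4).tolist(), circ(Q,r).x.round(4) if len(Q)>20 else 0)
    for o in outline_of("dish_center",c)[:1]: P=cloud(c,o['pixels']); print('dish',np.percentile(P,[2,98],0).round(4).tolist())
    for o in outline_of("pan_center",c)[:1]: P=cloud(c,o['pixels']); print('pan',np.percentile(P,[2,98],0).round(4).tolist())
s=state();print(s['time'],s['tool_pos'],s['contact_force'])
```

```text
top squat_center 0.53 [[0.5148, 0.18, 0.0158], [0.5596, 0.2261, 0.051]] [0.536  0.2026]
dish [[0.5227, 0.0642, 0.0164], [0.5955, 0.1386, 0.0419]]
side crucible_center 0.84 [[0.5748, -0.2603, 0.0864], [0.6145, -0.2148, 0.1452]] [ 0.5947 -0.2381]
side squat_center 0.8 [[0.517, 0.1835, 0.0147], [0.561, 0.2304, 0.0486]] [0.5385 0.2069]
dish [[0.5235, 0.0657, 0.0146], [0.5959, 0.1414, 0.0403]]
pan [[0.5419, -0.2826, 0.0806], [0.6491, -0.1838, 0.0873]]
21.7 [ 0.4230183  -0.0896484   0.23378244] [-0.4304218  -0.27061351 -0.88801543]
```

View pics/side8.png

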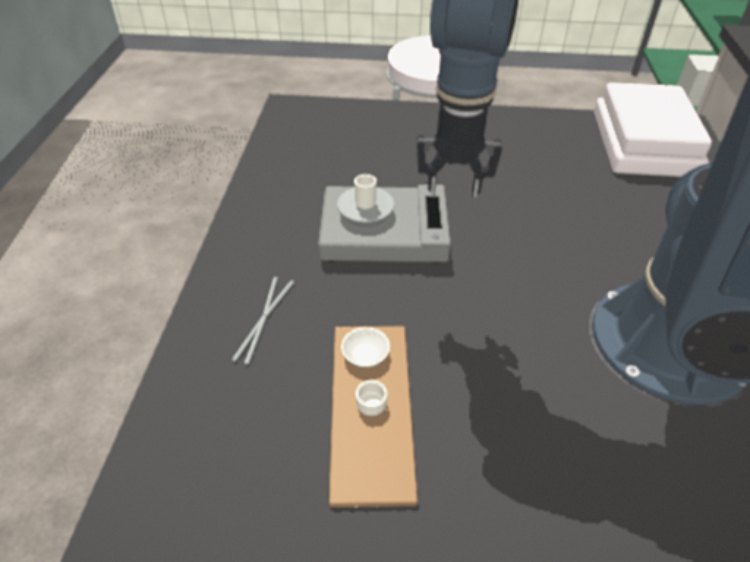

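View pics/top8.png

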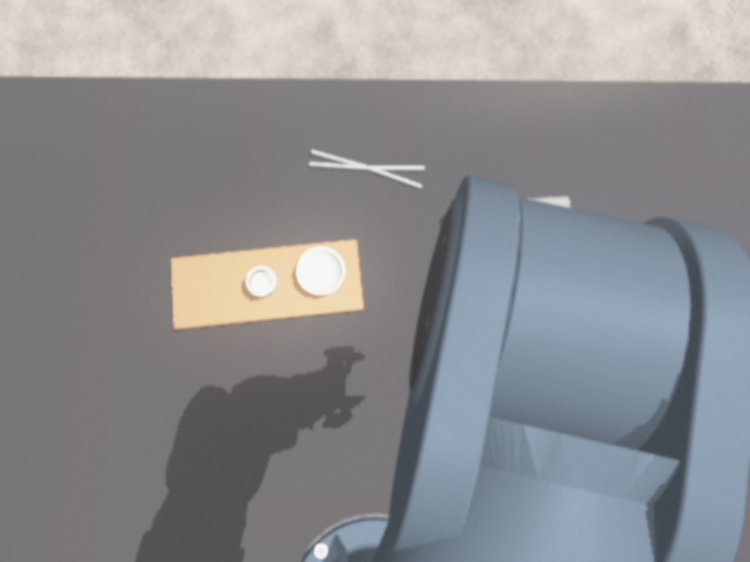

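```bash
python3 -c "
from workcell import *
print(hand_in())"
```

```text
the job is handed in; nothing more can be done
None
```

I moved the tall crucible from the plate to the balance pan, let go, backed the arm off and handed the job in at about 22 s of the 42 s allowed. The hand-in gave no verdict.

- **Grip:** I closed the fingers to about 0.2 mm under the crucible's diameter, so that they would not press with the gripper's fixed force. Nothing measures the finger force, so I can't confirm it was near 5 N. The crucible lifted and showed no sign of slipping. The wrist read about 0.6 N, which matches its weight.
- **Set-down:** I lowered it in steps of at most 1 mm near the pan. The most force I read on the pan was about 1.7 N, judged from the change in the wrist force. I eased back 0.5 mm before opening slowly.
- **Last checks:** In the side camera the crucible stands upright, within about 3 mm of the pan's centre, with its base at pan height. The squat crucible and the dish read the same positions as at the start, and the gripper is clear of everything.
- **What disagreed or failed:** The two cameras differ by 4–7 mm in y, so I used their average. The arm blocked the top camera's view of the pan at the end, so only the side camera confirms the final position.

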